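# Show the drive hub to the inspection camera

## Robot

A 7-joint arm with a two-finger parallel gripper is mounted at the origin on the work surface. World frame = base frame: x ahead of the robot, y to its left, z up, the work surface at z = 0. Lengths are in m, angles in rad, forces in N, time in s.
With the tool pointing down it reaches from about 0.4 to 0.875 m from the base axis. Payload 19.3 kg.
Tool frame: the origin (TCP) lies on the centre line of the jaws, within the pads' length; the fingertips stand 14 mm ahead of it and the grasp point (between the pads) lies 5 mm behind it; z points along the fingers, y is the line along which they close (so a half turn about z gives the same grasp; the last joint's range is limited). The gripper opens to 85 mm and grips with 20 to 120 N. Pads are 22 mm wide; open, the fingers measure 114 mm over their backs; the gripper's body (76 mm by 85 mm) begins 54 mm behind the grasp point. The pads swing forward as they close: fully open they stand 13 mm farther back than shut.
Start: joints at [-1.214, 0.521, -0.036, 1.599, 0.021, 1.021, -0.113], TCP at [0.259, 0.569, 0.245] pointing down, gripper open.
Joint ranges: [-2.91, 2.91], [-0.3, 2.13], [-1.5, 1.42], [0.17, 2.43], [-1.26, 4.41], [0.16, 1.93], [-2.52, 2.52]. Speed limits (rad/s): [1.89, 1.89, 2.39, 2.39, 3.01, 3.01, 3.01].

## Interface

Orientations are given as [roll, pitch, yaw] about the fixed x, y, z axes, in that order (R = Rz(yaw) Ry(pitch) Rx(roll)).
In Python, from workcell import bot, grab_frame, regions_of gives the robot as it stands. The module is installed in compiled form; this text tells all that it offers.
- The arm moves only by the tool play_rows, never from a script. Its argument "plan" is a list of rows, each a list of 3 entries, a list of its own where there are three numbers: the shift along the tool's x, y, z in units of 2.5 cm (1.0 is 2.5 cm), then the turn, a rotation vector about the tool's x, y, z in units of 0.15 rad (1.0 is 0.15 rad), then the closure, from -1 (fully open) to 1 (shut). In form: [[[tx, ty, tz], [rx, ry, rz], jaw], ...]. A call has 1 to 20 rows; each row shifts and turns the commanded pose from where the row before left it, along the tool's axes as they then stand; what a row does not reach is not made up. A row lasts 1/8 s, in which the tool goes at most 62.5 mm and 10.7 degrees, less where a joint would pass 70% of its speed; a pose out of reach is approached as far as the arm can. A call with a number of a shift or a turn outside -1 to 1 is refused whole. A call with a gripper value outside its range is refused whole. The fingers move at their own pace and stop on an object; "newtons" is the grip in N (left out, the last holds). Time passes only in rows, so rows that do not move let the fingers close. It gives the time, the measured TCP pose, the force, the opening and the grip force at its end, in the units of the state.
- bot.observe(): the state, without advancing time (a new reading comes with each control period).
- grab_frame(name): name is "side" or "top" or "wrist"; returns a dict with "pixels" (420x560x3 uint8, red, green, blue), "depth" (420x560 float32, m along the optical axis (not along the pixel's ray), 0 where there is no reading), "camera_matrix" (3x3 intrinsics, pixels), "R" (3x3) and "t" (3): a world point X has camera coordinates R X + t. Camera axes: x right, y down, z forward; pixel columns grow to the right and rows downward; lengths in m; the calibration is good to about 2 mm. The wrist camera is an equidistant fisheye: a pixel r from the principal point sees the ray r / f radians off the axis. A picture is of the moment at which its call begins.
- bot.job_done(): hands the job in; it is judged then, once.
Trained networks look in the newest picture that a camera, given by its name, has taken for a name from the list of things; names that differ only in an ending like _2 or _b are one class to them, and where a whole thing is asked for, a point or a joint stands for the part that bears it (a point fixed in the world has none). Each returns a list of dicts, best first, with "p" (0 to 1); they miss things now and then, are a little off and sometimes report something else, mostly with a low value. They report only what shows in the picture. A call takes as long as a camera call. They do not tell look-alikes from the thing itself.
- regions_of(thing, camera): "mask" (420x560 bool, what is visible of it) and "box" ([left, top, right, bottom] in pixels, round what is visible of it).
The state is a dict: "clock": time; "qpos": joint angles; "qd": joint speeds; "joint_efforts": joint torques, N m; "position": TCP position; "tool_rot": TCP orientation; "force": force on the tool from outside, world axes, zero at the start; "moment": the same for the moment, N m; "grip_width": finger opening in m; "finger_force": force on a finger pad.
Only numpy, scipy, OpenCV 4.12 (cv2) and the standard library are available. Lean on these libraries where they do the work, as an engineer would, in place of code of your own. Each camera call takes 0.05 s, during which the arm holds its last target. There are 200 camera calls.

## Task

Two hubs stand on the spigots of the grey seed meter carrier: pull off the one with a driving dog sticking out of its side and present it to the inspection camera, in the air at the camera's focus point, top end up, with the dog side turned square to the lens and the hub leaned back from the camera to match its downward look, so that hub and camera head are parallel. Finish while still holding it steady there in the gripper. Do not bump the camera, and leave the plain hub and the other loose parts where they are.

Things in the scene. Friction and masses are not known exactly. Their poses are not given: they have to be found in the camera images.
- drive_hub: Loose aluminium hub, 190 g, upright on either spigot. Body 44 mm diameter, 0-40 mm high, 20 mm bore below; solid round neck 30 mm diameter, 40-70 mm high (grip here, any side). Steel dog 14 mm wide, 5-35 mm up, sticks out to 46 mm from the axis; starts within 80 degrees of straight away from the robot. Origin: centre of underside; z up the axis, x from axis to dog
- hub_mid (a point): on the drive hub's axis, 20 mm above its underside (at mid height of the dog)
- dog_tip (a point): middle of the dog's outer face, 46 mm from the hub's axis, 20 mm above its underside
- plain_hub: loose aluminium hub of the same size as the drive hub but without a dog, on the other spigot: leave it there. Origin: centre of the underside, z up
- carrier: fixed grey plate lying on the bench, 150 mm (x) by 280 mm (y) by 12 mm thick, with two upright spigots, 14 mm diameter, 20 mm high above the plate, at 70 mm either way from its centre along its y (140 mm apart). Hubs sit loosely over the spigots on the plate's top. Origin: centre of the underside
- cam_stand: fixed inspection camera stand: round foot 90 mm diameter, 12 mm thick, and an 18 mm column to 257 mm height. It stands to the robot's left, lens towards the robot, turned up to 17 degrees either way. Origin: centre of the foot's underside, -x the way the camera looks in plan
- cam_head: Fixed black camera head, 60 x 50 x 50 mm, 40 mm round lens with white light ring, looking 25 degrees below level, towards the robot. Origin: centre of lens front, 240 mm up. It looks along its -x; y level; z its own up, leaning 25 degrees towards the robot. Rightly presented, the drive hub's x, y, z point the same ways as these, with hub_mid at view_point
- view_point (a point): the camera's focus point: in empty air on the lens axis, 130 mm in front of the lens, 185 mm above the bench
- socket: loose chrome socket, 24 mm diameter, 38 mm tall, standing on the carrier between the hubs, towards the robot. Origin: centre of its underside
- seed_disc: loose yellow plastic seed disc, 120 mm diameter, 6 mm thick with a 12 mm high centre boss, lying flat. Origin: centre of its underside
- meter_cap: loose red aluminium meter cap, 72 mm diameter, 24 mm high. Origin: centre of its underside
- spanner: loose forged spanner, 170 mm long, lying flat. Origin: under its middle
- bearing: loose steel bearing ring, 42 mm outside, 20 mm inside, 13 mm high, lying flat. Origin: centre of its underside
Not all that is in view belongs to the job. What is shaped like the plain_hub but black or pink is not meant.

How it is judged:
By the outcome, as a careful person would: the job done as asked, in the order asked, and still so for the second after the job is handed in, while the arm keeps its last pose, push and grip.
It also fails if it takes over 37 s, if anything falls off the work surface, if the arm or the gripper's body presses on something with over 40 N, if the wrist force passes 120 N, or if a joint passes its speed limit or range.

## Working session

There is one attempt and no reset: what is moved stays moved. The work goes in short steps, Python scripts to look and compute and a tool call to move; the robot and the scene stay as the last step left them, time stands still between calls to the robot, and variables do not carry over. Pictures are saved under pics/ and viewed, at most 10 in all, crops included, and the job is handed in when it is done.

Besides the shell and the picture viewer there is one more tool, called as name([rows], argument=value, ...), one row to a line, values as JSON. play_rows: Moves the arm, as the interface text tells. Its arguments: {"type":"object","properties":{"plan":{"type":"array"},"newtons":{"type":"number"}},"required":["plan"]}

```bash
mkdir -p pics; cat > h.py <<'E'
import numpy as np, cv2
from workcell import bot, grab_frame, regions_of
from scipy.spatial.transform import Rotation as Ro
def world(f):
    d=f["depth"];K=f["camera_matrix"];v,u=np.indices(d.shape)
    c=np.stack([(u-K[0,2])/K[0,0]*d,(v-K[1,2])/K[1,1]*d,d],-1)
    W=(c-f["t"])@f["R"]; W[d<=0]=np.nan
    return W
def save(f,n): cv2.imwrite("pics/"+n,f["pixels"][:,:,::-1])
E
python3 - <<'E'
from h import *
s=bot.observe();print(s["clock"],s["position"],s["tool_rot"],s["grip_width"])
ims=[]
for c in("side","top"):
    f=grab_frame(c);W=world(f);ims.append(f["pixels"]);np.savez(c+".npz",W=W,p=f["pixels"],K=f["camera_matrix"],R=f["R"],t=f["t"])
    print(c,"at",(-f["R"].T@f["t"]).round(3))
    for n in("drive_hub","plain_hub","dog_tip","carrier","cam_stand","cam_head","socket","meter_cap"):
        for r in regions_of(n,c)[:3]:
            P=W[r["mask"]];P=P[~np.isnan(P[:,0])]
            if len(P): print(n,round(r["p"],2),np.array(r["box"]).round(),np.median(P,0).round(3),np.percentile(P,2,axis=0).round(3),np.percentile(P,98,axis=0).round(3))
for i,c in zip(ims,("side","top")): cv2.imwrite("pics/%s0.png"%c,i[:,:,::-1])
E
```

```text
0.0 [0.25865046 0.56863173 0.24474337] [-3.14048583e+00  1.25896847e-04  2.71477720e+00] 0.08550807663572103
side at [ 0.126 -0.871  0.901]
drive_hub 0.61 [292. 283. 310. 314.] [ 0.499 -0.192  0.052] [ 0.484 -0.203  0.012] [ 0.521 -0.163  0.084]
drive_hub 0.56 [333. 323. 367. 354.] [ 0.531 -0.332  0.048] [ 0.512 -0.354  0.013] [ 0.569 -0.301  0.084]
drive_hub 0.31 [292. 231. 306. 244.] [0.621 0.043 0.013] [0.603 0.025 0.001] [0.639 0.063 0.017]
plain_hub 0.88 [225. 297. 249. 333.] [ 0.348 -0.16   0.041] [ 0.331 -0.17   0.004] [ 0.369 -0.136  0.072]
plain_hub 0.88 [246. 343. 266. 381.] [ 0.338 -0.286  0.041] [ 0.321 -0.296  0.002] [ 0.361 -0.262  0.072]
plain_hub 0.83 [234. 257. 253. 290.] [ 0.415 -0.041  0.04 ] [ 0.399 -0.051 -0.   ] [0.439 0.011 0.073]
dog_tip 0.55 [333. 322. 367. 358.] [ 0.531 -0.331  0.048] [ 0.512 -0.354  0.012] [ 0.574 -0.271  0.084]
carrier 0.95 [261. 280. 390. 392.] [ 0.508 -0.269  0.012] [ 0.431 -0.39   0.004] [ 0.604 -0.123  0.017]
cam_stand 0.72 [319. 123. 359. 223.] [0.776 0.098 0.168] [0.725 0.065 0.002] [0.834 0.172 0.291]
cam_head 0.91 [324. 123. 356. 1
[... 1017 characters left out ...]
]
carrier 0.31 [138. 262. 198. 302.] [0.411 0.326 0.007] [ 0.369  0.252 -0.002] [0.455 0.397 0.011]
cam_stand 0.67 [244.  87. 277. 157.] [0.768 0.104 0.259] [0.725 0.067 0.008] [0.82  0.141 0.293]
cam_stand 0.27 [277. 191. 290. 210.] [0.625 0.043 0.013] [ 0.605  0.024 -0.001] [0.642 0.064 0.016]
cam_head 0.69 [244.  87. 270. 130.] [0.756 0.105 0.278] [ 0.724  0.08  -0.   ] [0.938 0.142 0.294]
cam_head 0.61 [416. 226. 443. 247.] [ 0.535 -0.313  0.052] [ 0.514 -0.358  0.014] [ 0.567 -0.299  0.085]
socket 0.65 [403. 256. 416. 266.] [ 0.476 -0.269  0.042] [ 0.466 -0.281  0.022] [ 0.486 -0.26   0.052]
meter_cap 0.55 [147. 221. 175. 247.] [0.531 0.348 0.021] [0.501 0.319 0.007] [0.563 0.383 0.026]
```

```bash
python3 - <<'E'
import cv2,numpy as np
a=cv2.imread("pics/side0.png");b=cv2.imread("pics/top0.png")
r=lambda i,x0,y0,w,h:cv2.resize(i[y0:y0+h,x0:x0+w],(400,300),interpolation=cv2.INTER_CUBIC)
cv2.imwrite("pics/m1.png",np.vstack([np.hstack([r(a,250,270,150,112),r(b,330,195,130,97)]),np.hstack([r(a,270,110,150,112),r(b,220,70,150,112)])]))
cv2.imwrite("pics/m2.png",b)
E
```

```text
(no output)
```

View pics/m1.png

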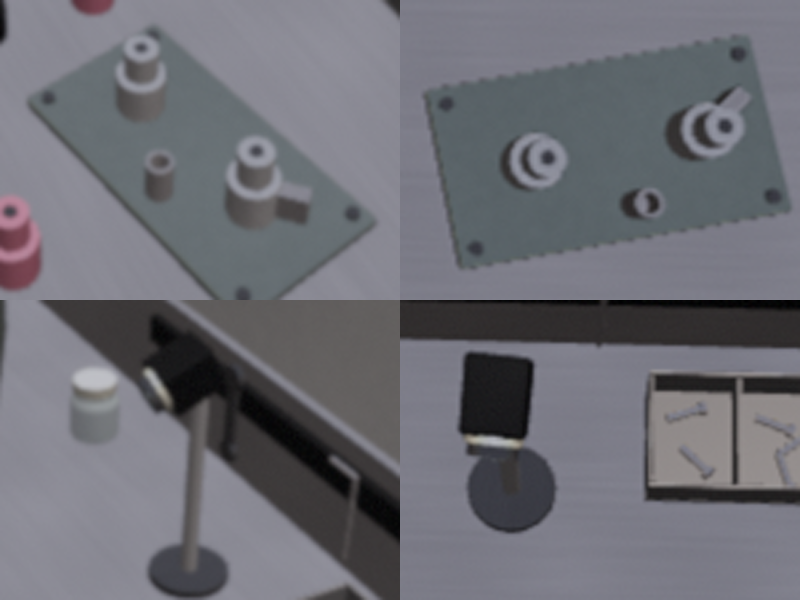

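View pics/side0.png

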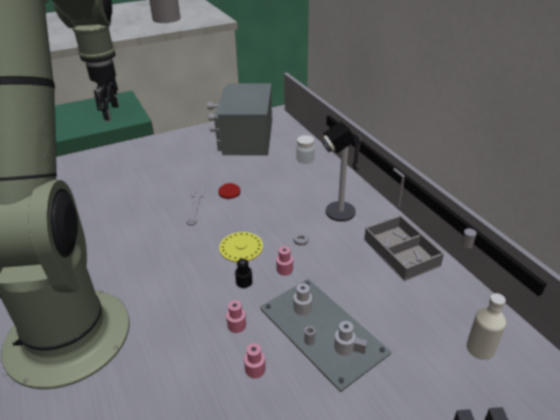

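Side view: the dog hub is on the carrier's right spigot (side px 347,340; dog to its right at 360,345). In the top view it is at (432,236), with the dog up and to the right. The plain hub is at (302,298) in the side view. The camera stand is at (341,170), its lens facing the robot.

```bash
cat > m.py <<'E'
from h import *
from scipy.optimize import least_squares
D={c:np.load(c+".npz") for c in("side","top")}
P=np.concatenate([D[c]["W"].reshape(-1,3) for c in D]); src=np.repeat([0,1],420*560)
ok=~np.isnan(P[:,0]);P=P[ok];src=src[ok]
box=lambda a,b:np.all((P>a)&(P<b),1)
for s in(0,1):
    m=box([.40,-.41,.009],[.63,-.09,.016])&(src==s)
    r=cv2.minAreaRect((P[m][:,:2]*1000).astype(np.float32));print("carrier",s,r)
    for n,cx,cy in(("drive",.54,-.32),("plain",.505,-.18)):
        m=box([cx-.05,cy-.05,.077],[cx+.05,cy+.05,.09])&(src==s);Q=P[m]
        print(n,m.sum(),cv2.minEnclosingCircle((Q[:,:2]*1000).astype(np.float32)),np.median(Q[:,2]))
    m=box([.48,-.40,.03],[.6,-.26,.05])&(src==s);Q=P[m]
    print("drive mid slice far pts");d=np.hypot(*(Q[:,:2]-[.537,-.32]).T);print(Q[np.argsort(-d)[:12]].round(3).tolist())
    m=box([.66,.0,.2],[.86,.2,.33])&(src==s);Q=P[m];print("head",m.sum(),Q.min(0),Q.max(0))
    m=box([.66,.0,.004],[.86,.2,.02])&(src==s);Q=P[m];print("foot",m.sum(),cv2.minEnclosingCircle((Q[:,:2]*1000).astype(np.float32)))
    m=box([.70,.0,.05],[.86,.2,.19])&(src==s);Q=P[m];print("col",m.sum(),Q.mean(0))
E
python3 m.py
```

```text
carrier 0 ((518.64306640625, -250.1605224609375), (151.85231018066406, 281.8470458984375), 11.353438377380371)
drive 149 ((532.8460083007812, -317.9568786621094), 16.35910415649414) 0.08244932635558934
plain 115 ((505.20062255859375, -181.73667907714844), 15.291943550109863) 0.082359379543223
drive mid slice far pts
[[0.481, -0.262, 0.038], [0.48, -0.262, 0.045], [0.48, -0.263, 0.033], [0.482, -0.263, 0.049], [0.482, -0.265, 0.041], [0.482, -0.265, 0.037], [0.481, -0.266, 0.049], [0.481, -0.266, 0.035], [0.48, -0.267, 0.047], [0.483, -0.267, 0.049], [0.483, -0.267, 0.039], [0.482, -0.269, 0.048]]
head 743 [0.71803606 0.07696379 0.20000037] [0.79997895 0.13543621 0.29617404]
foot 667 ((757.1123657226562, 102.59600067138672), 131.97315979003906)
col 258 [0.78329593 0.10064855 0.12114219]
carrier 1 ((520.6135864257812, -251.7274932861328), (149.89093017578125, 280.8183288574219), 11.26426887512207)
drive 126 ((534.6566162109375, -319.6353759765625), 15.025917053222656) 0.08253586965451587
plain 126 ((507.2249450683594, -182.501953125), 15.01285171508789) 0.08215312516758286
drive mid slice far pts
[[0.481, -0.262, 0.041], [0.481, -0.262, 0.033], [0.481, -0.264, 0.049], [0.483, -0.262, 0.041], [0.483, -0.263, 0.045], [0.484, -0.263, 0.03], [0.486, -0.265, 0.047], [0.486, -0.266, 0.037], [0.486, -0.269, 0.049], [0.484, -0.274, 0.036], [0.484, -0.274, 0.042], [0.483, -0.275, 0.046]]
head 977 [0.72046188 0.07890378 0.23797739] [0.79803481 0.13149727 0.29592811]
foot 782 ((755.1641235351562, 104.82825469970703), 124.43875885009766)
col 53 [0.78129897 0.10347899 0.07594868]
```

```bash
cat >> m.py <<'E'
print("=====")
def sdf(X,h):
    q=abs(X)-h;return np.linalg.norm(np.maximum(q,0),axis=1)+np.minimum(q.max(1),0)
def Rh(y,p=np.radians(25)): return Ro.from_euler("ZY",[y,-p]).as_matrix()  # x back&up
for S in((0,),(1,),(0,1)):
    m=box([.66,.03,.215],[.84,.17,.31])&np.isin(src,S);Q=P[m]
    best=min((least_squares(lambda v:sdf((Q-v[:3])@Rh(v[3],v[4]),np.array([.03,.025,.025])),[.76,.105,.265,y0,.436],loss="soft_l1",f_scale=.0015) for y0 in(-.2,0,.2)),key=lambda r:r.cost)
    v=best.x;R=Rh(v[3]);c=v[:3];d=(c[2]-.24)/R[2,0];L=c-R[:,0]*d
    print("head",S,v.round(4),np.degrees(v[3:]),"lens",L.round(4),"d",d,"view",(L-.13*R[:,0]).round(4),"rms",best.cost)
    # foot, column, dog
    m=box([.70,.0,.008],[.86,.2,.017])&np.isin(src,S);Q=P[m];Q=Q[np.hypot(Q[:,0]-.783,Q[:,1]-.1)<.06];print("foot",cv2.minEnclosingCircle((Q[:,:2]*1000).astype(np.float32)))
    m=box([.48,-.38,.018],[.60,-.26,.052])&np.isin(src,S);Q=P[m]
    hc=np.array([.5333,-.3196]);Q=Q[(np.hypot(*(Q[:,:2]-hc).T)>.025)&(np.hypot(*(Q[:,:2]-hc).T)<.055)]
    def dd(a):
        X=(Q[:,:2]-hc)@np.array([[np.cos(a),-np.sin(a)],[np.sin(a),np.cos(a)]]);X=np.c_[X,Q[:,2]-.032]
        return sdf(X-[.023,0,0],np.array([.023,.007,.015]))
    r=min((least_squares(lambda v:dd(v[0]),[a0],loss="soft_l1",f_scale=.002) for a0 in(-1.2,-.8,-.4,0)),key=lambda r:r.cost)
    print("dog",len(Q),np.degrees(r.x),np.sqrt(np.mean(r.fun**2)),np.degrees(np.arctan2(*np.median(Q[:,:2]-hc,0)[::-1])))
E
python3 m.py|sed '1,/=====/d'
```

```text
head (0,) [ 0.7619  0.1084  0.2569 -0.1085  0.4773] [-6.21677776 27.34981351] lens [0.7259 0.1123 0.24  ] d 0.040033077125183544 view [0.6087 0.1251 0.1851] rms 0.0018796537030619119
foot ((785.5955810546875, 106.73330688476562), 47.8348503112793)
dog 143 [-43.56335124] 0.0012358097769677296 -50.14478387844123
head (1,) [ 0.7647  0.1066  0.2569 -0.1187  0.4488] [-6.80034559 25.71282047] lens [0.7287 0.1109 0.24  ] d 0.04002364303637517 view [0.6117 0.1248 0.1851] rms 0.0012877042462057255
foot ((788.6087646484375, 103.73153686523438), 44.961029052734375)
dog 61 [-44.22999017] 0.0025103016102159545 -40.92706111489447
head (0, 1) [ 0.7638  0.1078  0.2567 -0.1199  0.4495] [-6.86935865 25.75289056] lens [0.7281 0.1121 0.24  ] d 0.039605325932777546 view [0.6112 0.1262 0.1851] rms 0.0033464582271998224
foot ((786.2197265625, 105.74977111816406), 48.046504974365234)
dog 204 [-43.73828536] 0.0017142375069030315 -47.396000015115014
```

play_rows([
  [[-0.8, -0.3, 0], [0, 0, 0.27], -1],
  [[-1, -0.3, 0], [0, 0, 0.27], -1],
  [[-1, -0.3, 0], [0, 0, 0.27], -1],
  [[-1, -0.3, 0], [0, 0, 0.27], -1],
])

```text
clock: 1.4
position: [0.3301, 0.4959, 0.2454]
tool_rot: [3.142, 0.0, 2.549]
force: [0.2, -0.2, -0.1]
grip_width: 0.0854
finger_force: 0.0
```

```bash
cat > plan.py <<'E'
from h import *
def rows(p0,R0,p1,R1,n,jaw,dec=2):
    """equal-step rows, world-straight path; rounded, error carried forward"""
    rv=(Ro.from_matrix(R0.T@R1)).as_rotvec();p=p0.copy();R=R0.copy();out=[]
    for k in range(1,n+1):
        s=k/n;Rt=R0@Ro.from_rotvec(rv*s).as_matrix();pt=p0+(p1-p0)*s
        t=np.round(R.T@(pt-p)/.025,dec);w=np.round(Ro.from_matrix(R.T@Rt).as_rotvec()/.15,dec)
        assert abs(t).max()<=1 and abs(w).max()<=1,(t,w)
        p=p+R@(t*.025);R=R@Ro.from_rotvec(w*.15).as_matrix()
        out.append([(t+0).tolist(),(w+0).tolist(),jaw])
    return out,p,R
def E(r): return Ro.from_euler("xyz",r).as_matrix()
def cur():
    s=bot.observe();return np.array(s["position"]),E(s["tool_rot"])
E
python3 - <<'E'
from plan import *
p,R=cur();a,p,R=rows(p,R,np.array([.47,.09,.235]),E([np.pi,0,np.radians(98)]),19,-1);print(a)
a,p,R=rows(p,R,np.array([.5333,-.3196,.15]),E([np.pi,0,np.radians(46.3)]),19,-1);print(a)
E
```

```text
[[[-0.72, -0.54, 0.02], [0.0, 0.0, 0.29], -1], [[-0.75, -0.52, 0.02], [0.0, 0.0, 0.3], -1], [[-0.76, -0.48, 0.03], [0.0, 0.0, 0.29], -1], [[-0.79, -0.44, 0.02], [0.0, 0.0, 0.3], -1], [[-0.81, -0.41, 0.02], [0.0, 0.0, 0.29], -1], [[-0.82, -0.37, 0.02], [0.0, 0.0, 0.3], -1], [[-0.84, -0.34, 0.02], [0.0, 0.0, 0.29], -1], [[-0.85, -0.3, 0.03], [0.0, 0.0, 0.29], -1], [[-0.87, -0.26, 0.02], [0.0, 0.0, 0.3], -1], [[-0.87, -0.22, 0.02], [0.0, 0.0, 0.29], -1], [[-0.89, -0.19, 0.02], [0.0, 0.0, 0.3], -1], [[-0.89, -0.14, 0.02], [0.0, 0.0, 0.29], -1], [[-0.9, -0.11, 0.03], [0.0, 0.0, 0.29], -1], [[-0.9, -0.06, 0.02], [0.0, 0.0, 0.3], -1], [[-0.9, -0.03, 0.02], [0.0, 0.0, 0.29], -1], [[-0.91, 0.02, 0.02], [0.0, 0.0, 0.3], -1], [[-0.9, 0.05, 0.02], [0.0, 0.0, 0.29], -1], [[-0.9, 0.09, 0.03], [0.0, 0.0, 0.3], -1], [[-0.89, 0.14, 0.02], [0.0, 0.0, 0.29], -1]]
[[[-0.87, 0.01, 0.18], [0.0, 0.0, 0.32], -1], [[-0.87, 0.06, 0.18], [0.0, 0.0, 0.31], -1], [[-0.87, 0.09, 0.18], [0.0, 0.0, 0.32], -1], [[-0.86, 0.14, 0.18], [0.0, 0.0, 0.32], -1], [[-0.86, 0.17, 0.17], [0.0, 0.0, 0.31], -1], [[-0.84, 0.22, 0.18], [0.0, 0.0, 0.32], -1], [[-0.84, 0.26, 0.18], [0.0, 0.0, 0.32], -1], [[-0.82, 0.29, 0.18], [0.0, 0.0, 0.31], -1], [[-0.8, 0.34, 0.18], [0.0, 0.0, 0.32], -1], [[-0.79, 0.37, 0.18], [0.0, 0.0, 0.32], -1], [[-0.77, 0.41, 0.18], [0.0, 0.0, 0.31], -1], [[-0.75, 0.44, 0.18], [0.0, 0.0, 0.32], -1], [[-0.73, 0.48, 0.18], [0.0, 0.0, 0.32], -1], [[-0.71, 0.52, 0.18], [0.0, 0.0, 0.31], -1], [[-0.68, 0.55, 0.17], [0.0, 0.0, 0.32], -1], [[-0.65, 0.58, 0.18], [0.0, 0.0, 0.32], -1], [[-0.62, 0.61, 0.18], [0.0, 0.0, 0.31], -1], [[-0.6, 0.63, 0.18], [0.0, 0.0, 0.32], -1], [[-0.56, 0.67, 0.18], [0.0, 0.0, 0.32], -1]]
```

play_rows([
  [[-0.7, -0.55, 0], [0, 0, 0.3], -1],
  [[-0.75, -0.5, 0], [0, 0, 0.3], -1],
  [[-0.75, -0.5, 0], [0, 0, 0.3], -1],
  [[-0.8, -0.45, 0], [0, 0, 0.3], -1],
  [[-0.8, -0.4, 0], [0, 0, 0.3], -1],
  [[-0.8, -0.35, 0], [0, 0, 0.3], -1],
  [[-0.85, -0.35, 0], [0, 0, 0.3], -1],
  [[-0.85, -0.3, 0], [0, 0, 0.3], -1],
  [[-0.85, -0.25, 0], [0, 0, 0.3], -1],
  [[-0.9, -0.2, 0], [0, 0, 0.3], -1],
  [[-0.9, -0.2, 0], [0, 0, 0.3], -1],
  [[-0.9, -0.15, 0], [0, 0, 0.3], -1],
  [[-0.9, -0.1, 0], [0, 0, 0.3], -1],
  [[-0.9, -0.05, 0], [0, 0, 0.3], -1],
  [[-0.9, 0, 0], [0, 0, 0.3], -1],
  [[-0.9, 0, 0], [0, 0, 0.3], -1],
  [[-0.9, 0.05, 0], [0, 0, 0.3], -1],
  [[-0.9, 0.1, 0], [0, 0, 0.3], -1],
  [[-0.9, 0.1, 0], [0, 0, 0.3], -1],
])

```text
clock: 3.78
position: [0.4669, 0.0901, 0.2453]
tool_rot: [3.142, 0.0, 1.695]
force: [0.4, -0.4, 0.1]
grip_width: 0.0853
finger_force: 0.0
```

play_rows([
  [[-0.9, 0, 0.2], [0, 0, 0.3], -1],
  [[-0.9, 0.05, 0.2], [0, 0, 0.3], -1],
  [[-0.85, 0.1, 0.2], [0, 0, 0.3], -1],
  [[-0.85, 0.15, 0.2], [0, 0, 0.3], -1],
  [[-0.85, 0.2, 0.2], [0, 0, 0.3], -1],
  [[-0.85, 0.2, 0.2], [0, 0, 0.3], -1],
  [[-0.85, 0.25, 0.2], [0, 0, 0.3], -1],
  [[-0.8, 0.3, 0.2], [0, 0, 0.3], -1],
  [[-0.8, 0.35, 0.2], [0, 0, 0.3], -1],
  [[-0.8, 0.35, 0.2], [0, 0, 0.3], -1],
  [[-0.75, 0.4, 0.2], [0, 0, 0.3], -1],
  [[-0.75, 0.45, 0.2], [0, 0, 0.3], -1],
  [[-0.75, 0.5, 0.2], [0, 0, 0.3], -1],
  [[-0.7, 0.5, 0.2], [0, 0, 0.3], -1],
  [[-0.7, 0.55, 0.2], [0, 0, 0.3], -1],
  [[-0.65, 0.6, 0.2], [0, 0, 0.3], -1],
  [[-0.6, 0.6, 0.2], [0, 0, 0.3], -1],
  [[-0.6, 0.6, 0.1], [0, 0, 0.3], -1],
  [[0, 0, 0], [0, 0, 0], -1],
  [[0, 0, 0], [0, 0, 0], -1],
])

```text
clock: 6.28
position: [0.5294, -0.2959, 0.1577]
tool_rot: [-3.141, -0.0, 0.888]
force: [0.2, -0.0, 0.4]
grip_width: 0.0854
finger_force: 0.0
```

```bash
python3 - <<'E'
from plan import *
f=grab_frame("wrist");save(f,"w1.png")
p,R=cur();print(p,bot.observe()["tool_rot"],bot.observe()["qpos"])
T=np.array([.5335,-.3196,.15]);print(R.T@(T-p)/.025, Ro.from_matrix(R.T@E([np.pi,0,np.radians(46.3)])).as_rotvec()/.15)
# wrist check: neck-top and dog from depth
K=f["camera_matrix"];v,u=np.indices((420,560));x=(u-K[0,2])/K[0,0];y=(v-K[1,2])/K[1,1];r=np.hypot(x,y);k=np.where(r>1e-9,np.tan(np.minimum(r,1.5))/np.maximum(r,1e-9),1)
d=f["depth"];W=(np.stack([x*k*d,y*k*d,d],-1)-f["t"])@f["R"];ok=(d>0)&(r<1.2);Q=W[ok]
m=np.all((Q>[.48,-.38,.078])&(Q<[.59,-.26,.09]),1);print("neck",m.sum(),cv2.minEnclosingCircle((Q[m][:,:2]*1000).astype(np.float32)),Q[m][:,2].mean())
m=np.all((Q>[.48,-.38,.043])&(Q<[.60,-.26,.050]),1);G=Q[m];h=np.array([.5335,-.3196]);G=G[(np.hypot(*(G[:,:2]-h).T)>.028)&(np.hypot(*(G[:,:2]-h).T)<.05)]
print("dog",len(G),np.degrees(np.arctan2(*(G[:,:2]-h).mean(0)[::-1])))
E
```

```text
[ 0.52950244 -0.29560245  0.15782845] [-3.14136832e+00 -3.16467479e-04  8.88367409e-01] [ 0.07447266  0.65583957  0.50723408  1.74805462 -0.4079634   0.84430365
  0.08654565]
[-0.64417714  0.72955212  0.31277034] [-0.00157947 -0.00204862  0.5352    ]
neck 1346 ((532.232666015625, -319.32379150390625), 15.175049781799316) 0.08267459770502111
dog 348 -45.44420693424709
```

View pics/w1.png

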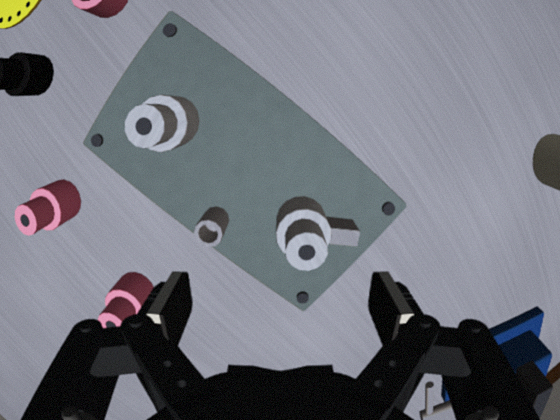

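The picture shows the drive hub at (310,235) with its dog pointing right at (342,232), and the plain hub at (155,122). The wrist depth agrees with the earlier fit: neck at (0.532, -0.319), top at z 0.083.

play_rows([
  [[-0.65, 0.73, 0], [0, 0, 0], -1],
  [[0, 0, 0.2], [0, 0, 0.6], -1],
  [[0, 0, 0.5], [0, 0, 0], -1],
  [[0, 0, 0.5], [0, 0, 0], -1],
  [[0, 0, 0.5], [0, 0, 0], -1],
  [[0, 0, 0], [0, 0, 0], -1],
  [[0, 0, 0], [0, 0, 0], -1],
])

```text
clock: 7.2
position: [0.5334, -0.3203, 0.1155]
tool_rot: [3.141, 0.0, 0.798]
force: [-0.3, 0.9, 1.1]
grip_width: 0.0855
finger_force: 0.0
```

```bash
python3 - <<'E'
from plan import *
p,R=cur();print(p,bot.observe()["tool_rot"])
T=np.array([.533,-.3195,.0715]);print(R.T@(T-p)/.025, Ro.from_matrix(R.T@E([np.pi,0,np.radians(45.5)])).as_rotvec()/.15)
E
```

```text
[ 0.53335534 -0.3203226   0.11548976] [3.14133476e+00 1.54608574e-05 7.97967196e-01]
[ 0.01366096 -0.03360211  1.75958171] [1.71948751e-03 9.97691644e-05 2.56159207e-02]
```

play_rows([
  [[0, 0, 0.6], [0, 0, 0], -1],
  [[0, 0, 0.6], [0, 0, 0], -1],
  [[0, 0, 0.55], [0, 0, 0], -1],
  [[0, 0, 0], [0, 0, 0], -1],
  [[0, 0, 0], [0, 0, 0], 1],
  [[0, 0, 0], [0, 0, 0], 1],
  [[0, 0, 0], [0, 0, 0], 1],
  [[0, 0, 0], [0, 0, 0], 1],
  [[0, 0, 0], [0, 0, 0], 1],
  [[0, 0, 0], [0, 0, 0], 1],
], newtons=60)

```text
clock: 8.45
position: [0.5334, -0.3203, 0.0722]
tool_rot: [3.141, -0.0, 0.798]
force: [-2.4, 0.7, 6.8]
grip_width: 0.0272
finger_force: 58.7
```

play_rows([
  [[0, 0, -0.2], [0, 0, 0], 1],
  [[0, 0, -0.5], [0, 0, 0], 1],
  [[0, 0, -0.8], [0, 0, 0], 1],
  [[0, 0, -1], [0, 0, 0], 1],
  [[0, 0, -1], [0, 0, 0], 1],
  [[0, 0, -1], [0, 0, 0], 1],
  [[0, 0, -1], [0, 0, 0], 1],
  [[0, 0, 0], [0, 0, 0], 1],
  [[0, 0, 0], [0, 0, 0], 1],
])

```text
clock: 9.57
position: [0.5331, -0.3199, 0.209]
tool_rot: [-3.141, -0.0, 0.798]
force: [0.4, -0.4, -1.8]
grip_width: 0.0271
finger_force: 59.3
```

```bash
cat > grip.py <<'E'
from plan import *
# hub pose in the tool frame, from depth points of fixed cameras; v = [x,y,z of underside, a rotvec off nominal]
from scipy.optimize import least_squares
def sdf(X,c,h):
    q=abs(X-c)-h;return np.linalg.norm(np.maximum(q,0),axis=1)+np.minimum(q.max(1),0)
def cyl(X,r,z0,z1):
    q=np.c_[np.hypot(X[:,0],X[:,1])-r,abs(X[:,2]-(z0+z1)/2)-(z1-z0)/2]
    return np.linalg.norm(np.maximum(q,0),axis=1)+np.minimum(q.max(1),0)
def model(X): return np.minimum(np.minimum(cyl(X,.022,0,.04),cyl(X,.015,.04,.07)),sdf(X,np.array([.023,0,.02]),np.array([.023,.007,.015])))
N=np.array([[0,1,0],[1,0,0],[0,0,-1.]]) # hub axes in tool: x_h=tool y, y_h=tool x, z_h=-tool z
def fit(cams=("side","top"),show=True,dz=.058):
    p,R=cur();res={}
    allQ=[]
    for c in cams:
        f=grab_frame(c);W=world(f);Q=W.reshape(-1,3);Q=Q[~np.isnan(Q[:,0])]
        X=(Q-p)@R                      # tool frame
        H=(X-[0,0,dz])@N               # nominal hub frame
        k=(H[:,2]>-.015)&(H[:,2]<.038)&(np.hypot(H[:,0],H[:,1])<.065)
        allQ.append(H[k]);save(f,"%s_%d.png"%(c,int(bot.observe()["clock"]*100)))
    for n,A in [(c,a) for c,a in zip(cams,allQ)]+[("both",np.concatenate(allQ))]:
        if len(A)<30: print(n,len(A));continue
        g=lambda v:model((A-v[:3])@Ro.from_rotvec(v[3:]).as_matrix())
        r=least_squares(lambda v:np.r_[g(v),v[:3]*.3,v[3:]*.01],np.zeros(6),loss="soft_l1",f_scale=.002)
        print(n,len(A),"off mm",(r.x[:3]*1e3).round(1),"rot deg",np.degrees(r.x[3:]).round(1),"med res",np.median(abs(g(r.x)))*1e3)
        res[n]=r.x
    return res
E
python3 - <<'E'
from grip import *
fit();s=bot.observe();print(s["position"],s["tool_rot"],s["grip_width"],s["force"])
E
```

```text
side 533 off mm [-1.   1.9 -2.5] rot deg [ 0.4 -1.1 -1.9] med res 0.6520285695898881
top 232 off mm [ 1.7  0.5 -3. ] rot deg [ 0.1 -1.1 -1.3] med res 0.38749707047934684
both 765 off mm [ 0.6  1.4 -2.9] rot deg [-0.2 -1.7 -1.6] med res 0.8515131835605643
[ 0.53299233 -0.31991848  0.20848934] [-3.14062389e+00  2.78270309e-04  7.97777961e-01] 0.027191084255321733 [-0.44317617 -0.99183628 -1.19479378]
```

```bash
cat > target.py <<'E'
from plan import *
from grip import N
def Rh(y,p=np.radians(25)): return Ro.from_euler("ZY",[y,-p]).as_matrix()
def goal(mid,yaw_deg,dog_deg=-1.4,h=.0405):
    Rb=Rh(np.radians(yaw_deg));D=Ro.from_euler("z",dog_deg,degrees=True).as_matrix()
    return np.array(mid)+Rb[:,2]*h, Rb@D.T@N.T
E
python3 - <<'E'
from target import *
p1,R1=goal([.611,.1255,.185],-6.7);print(p1,R1.round(2).tolist())
p,R=cur();a,p,R=rows(p,R,p1+[-.04,-.03,.01],R1,20,1);print(a)
E
```

```text
[0.59400085 0.12749694 0.22170547] [[0.09, 0.9, 0.42], [1.0, -0.08, -0.05], [-0.01, 0.42, -0.91]]
[[[0.63, -0.55, -0.05], [-0.14, 0.05, -0.22], 1], [[0.64, -0.53, -0.05], [-0.14, 0.04, -0.23], 1], [[0.67, -0.51, -0.06], [-0.14, 0.05, -0.22], 1], [[0.68, -0.48, -0.06], [-0.14, 0.04, -0.22], 1], [[0.69, -0.46, -0.07], [-0.15, 0.05, -0.23], 1], [[0.71, -0.44, -0.08], [-0.14, 0.05, -0.22], 1], [[0.73, -0.41, -0.08], [-0.14, 0.04, -0.22], 1], [[0.74, -0.38, -0.08], [-0.14, 0.05, -0.23], 1], [[0.75, -0.35, -0.09], [-0.14, 0.04, -0.22], 1], [[0.77, -0.33, -0.08], [-0.14, 0.05, -0.22], 1], [[0.78, -0.3, -0.09], [-0.14, 0.05, -0.23], 1], [[0.78, -0.27, -0.09], [-0.15, 0.04, -0.22], 1], [[0.8, -0.25, -0.09], [-0.14, 0.05, -0.22], 1], [[0.8, -0.21, -0.09], [-0.14, 0.04, -0.22], 1], [[0.81, -0.19, -0.09], [-0.14, 0.05, -0.23], 1], [[0.82, -0.16, -0.08], [-0.14, 0.05, -0.22], 1], [[0.83, -0.12, -0.09], [-0.14, 0.04, -0.22], 1], [[0.82, -0.1, -0.08], [-0.14, 0.05, -0.23], 1], [[0.83, -0.07, -0.07], [-0.14, 0.04, -0.22], 1], [[0.84, -0.04, -0.07], [-0.15, 0.05, -0.22], 1]]
```

play_rows([
  [[0.3, -0.3, -0.05], [-0.14, 0.05, -0.22], 1],
  [[0.65, -0.55, -0.05], [-0.14, 0.05, -0.22], 1],
  [[0.65, -0.5, -0.05], [-0.14, 0.05, -0.22], 1],
  [[0.7, -0.5, -0.05], [-0.14, 0.05, -0.22], 1],
  [[0.7, -0.45, -0.05], [-0.14, 0.05, -0.22], 1],
  [[0.7, -0.45, -0.1], [-0.14, 0.05, -0.22], 1],
  [[0.75, -0.4, -0.1], [-0.14, 0.05, -0.22], 1],
  [[0.75, -0.4, -0.1], [-0.14, 0.05, -0.22], 1],
  [[0.75, -0.35, -0.1], [-0.14, 0.05, -0.22], 1],
  [[0.75, -0.35, -0.1], [-0.14, 0.05, -0.22], 1],
  [[0.8, -0.3, -0.1], [-0.14, 0.05, -0.22], 1],
  [[0.8, -0.25, -0.1], [-0.14, 0.05, -0.22], 1],
  [[0.8, -0.25, -0.1], [-0.14, 0.05, -0.22], 1],
  [[0.8, -0.2, -0.1], [-0.14, 0.05, -0.22], 1],
  [[0.8, -0.2, -0.1], [-0.14, 0.05, -0.22], 1],
  [[0.8, -0.15, -0.1], [-0.14, 0.05, -0.22], 1],
  [[0.8, -0.1, -0.1], [-0.14, 0.05, -0.22], 1],
  [[0.8, -0.1, -0.1], [-0.14, 0.05, -0.22], 1],
  [[0.8, -0.05, -0.1], [-0.14, 0.05, -0.22], 1],
  [[0.4, 0, 0], [-0.14, 0.05, -0.22], 1],
])

```text
clock: 12.18
position: [0.5533, 0.0764, 0.238]
tool_rot: [2.703, -0.003, 1.474]
force: [0.2, -0.6, -1.5]
grip_width: 0.0274
finger_force: 59.3
```

```bash
python3 - <<'E'
from target import *
from grip import fit
r=fit(dz=.0605)
p,R=cur();print(p,bot.observe()["qpos"].round(2))
p1,R1=goal([.611,.1255,.185],-6.7);print(R.T@(p1-p)/.025,Ro.from_matrix(R.T@R1).as_rotvec()/.15)
a,_,_=rows(p,R,p1,R1,6,1);print(a)
E
```

```text
side 293 off mm [-0.4  2.6  1.9] rot deg [ 0.9  0.6 -1.7] med res 0.9309802268989723
top 66 off mm [ 1.5  1.4 -1.5] rot deg [ 2.  -2.4 -1.1] med res 0.25108045735876794
both 359 off mm [0.1 2.4 1.5] rot deg [ 0.9  0.2 -1.5] med res 0.9717482192367899
[0.55321924 0.07593534 0.23771375] [-0.84  0.32  0.61  2.15 -0.06  0.32 -0.33]
[2.21044082 1.01297732 1.18854268] [ 0.01111222 -0.07081537 -0.05754933]
[[[0.37, 0.17, 0.2], [0.0, -0.01, -0.01], 1], [[0.37, 0.17, 0.2], [0.0, -0.01, -0.01], 1], [[0.37, 0.17, 0.19], [0.01, -0.02, -0.01], 1], [[0.36, 0.17, 0.2], [0.0, -0.01, -0.01], 1], [[0.37, 0.17, 0.19], [0.0, -0.01, -0.01], 1], [[0.37, 0.17, 0.2], [0.0, -0.01, -0.01], 1]]
```

play_rows([
  [[0.36, 0.17, 0.2], [0, -0.01, -0.01], 1],
  [[0.36, 0.17, 0.2], [0, -0.01, -0.01], 1],
  [[0.36, 0.17, 0.2], [0, -0.01, -0.01], 1],
  [[0.36, 0.17, 0.2], [0, -0.01, -0.01], 1],
  [[0.36, 0.17, 0.2], [0.01, -0.02, -0.01], 1],
  [[0.37, 0.16, 0.19], [0, -0.01, -0.01], 1],
  [[0, 0, 0], [0, 0, 0], 1],
  [[0, 0, 0], [0, 0, 0], 1],
])

```text
clock: 13.28
position: [0.5944, 0.125, 0.2217]
tool_rot: [2.706, 0.01, 1.473]
force: [-0.8, 0.5, -1.2]
grip_width: 0.0271
finger_force: 59.3
```

```bash
python3 - <<'E'
from target import *
from grip import fit
r=fit(dz=.0605)
p,R=cur();s=bot.observe();print(p,s["qpos"].round(2),s["clock"])
for n,v in r.items():
    Hr=R@N@Ro.from_rotvec(v[3:]).as_matrix();o=p+R@(np.array([0,0,.0605])+N@v[:3]);
    print(n,"mid",(o+Hr[:,2]*.02).round(4),"x yaw",np.degrees(np.arctan2(Hr[1,0],Hr[0,0])).round(1),"x elev",np.degrees(np.arcsin(Hr[2,0])).round(1),"y elev",np.degrees(np.arcsin(Hr[2,1])).round(1))
p1,R1=goal([.611,.1255,.185],-6.7);print(R.T@(p1-p)/.025,Ro.from_matrix(R.T@R1).as_rotvec()/.15)
import glob;a=[cv2.imread(sorted(glob.glob("pics/%s_*.png"%c),key=lambda x:int(x.split("_")[1][:-4]))[-1]) for c in("side","top")]
r=lambda i,x0,y0,w,h:cv2.resize(i[y0:y0+h,x0:x0+w],(400,400),interpolation=cv2.INTER_CUBIC)
cv2.imwrite("pics/f1.png",np.hstack([r(a[0],240,80,140,140),r(a[1],200,70,140,140)]))
E
```

```text
side 264 off mm [-0.1  3.1  1.2] rot deg [ 1.7 -0.6 -2.4] med res 1.0045594739580554
top 87 off mm [ 1.2  0.1 -0.2] rot deg [-0.5 -0.9 -1.6] med res 0.23301959551179016
both 351 off mm [0.9 2.4 0.8] rot deg [ 1.4 -0.9 -2. ] med res 1.1676103711662638
[0.59439306 0.12494895 0.2217945 ] [-0.86  0.43  0.58  2.04 -0.1   0.34 -0.38] 13.375
side mid [0.6108 0.1255 0.186 ] x yaw -8.0 x elev 25.6 y elev 2.0
top mid [0.6123 0.1231 0.1853] x yaw -7.2 x elev 25.9 y elev -0.3
both mid [0.6117 0.1248 0.1861] x yaw -7.6 x elev 25.9 y elev 1.6
[ 0.09992118 -0.02428781 -0.00849917] [-0.00015325  0.00780731 -0.02138857]
```

View pics/f1.png

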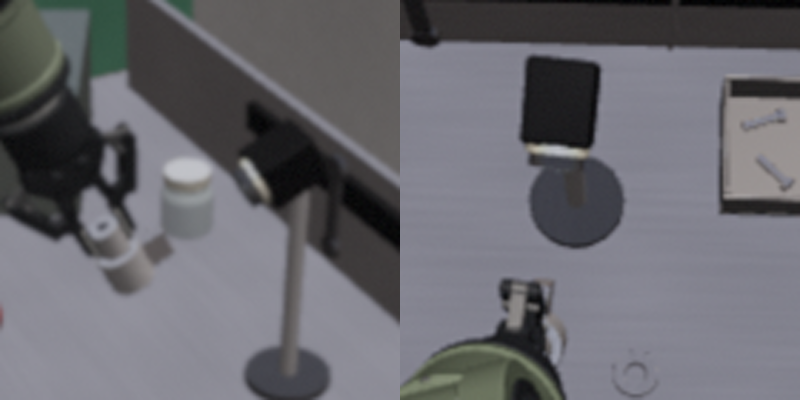

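The composite shows the hub held with its dog (155,248) aimed at the lens (255,180). I'll cross-check tilt and yaw with the wrist camera, at close range.

```bash
python3 - <<'E'
from target import *
from grip import model
from scipy.optimize import least_squares
f=grab_frame("wrist");save(f,"w2.png");p,R=cur()
K=f["camera_matrix"];v,u=np.indices((420,560));x=(u-K[0,2])/K[0,0];y=(v-K[1,2])/K[1,1];r=np.hypot(x,y);k=np.where(r>1e-9,np.tan(np.minimum(r,1.5))/np.maximum(r,1e-9),1)
d=f["depth"];W=(np.stack([x*k*d,y*k*d,d],-1)-f["t"])@f["R"];ok=(d>0)&(r<1.3);Q=W[ok]
H=((Q-p)@R-[0,0,.0605])@N
A=H[(H[:,2]>-.015)&(H[:,2]<.0375)&(np.hypot(H[:,0],H[:,1])<.06)]
g=lambda v:model((A-v[:3])@Ro.from_rotvec(v[3:]).as_matrix())
q=least_squares(lambda v:np.r_[g(v),v[:3]*.3,v[3:]*.01],np.zeros(6),loss="soft_l1",f_scale=.002)
print(len(A),(q.x[:3]*1e3).round(1),np.degrees(q.x[3:]).round(1),np.median(abs(g(q.x))))
E
```

```text
2955 [-1.3  0.   1.6] [-0.2  0.1 -0.6] 0.0002063196243011177
```

View pics/w2.png

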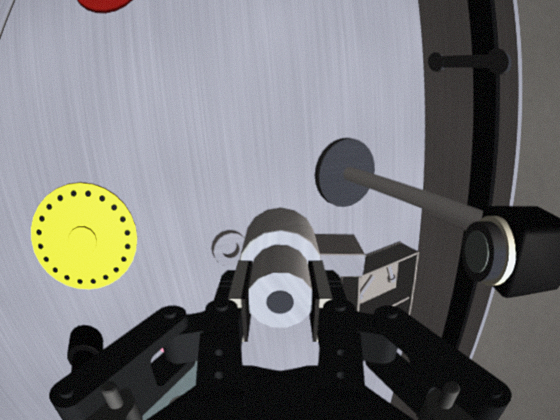

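The wrist view shows the hub at (280,260), its dog at (340,250) pointing right at the lens (490,250). The fit puts it square in the jaws. I'll make a millimetre trim, hold, and hand in.

play_rows([
  [[0.06, -0.02, 0.03], [0, 0.01, -0.03], 1],
  [[0, 0, 0], [0, 0, 0], 1],
  [[0, 0, 0], [0, 0, 0], 1],
  [[0, 0, 0], [0, 0, 0], 1],
  [[0, 0, 0], [0, 0, 0], 1],
])

```text
clock: 14.05
position: [0.5946, 0.1268, 0.2208]
tool_rot: [2.705, 0.011, 1.478]
force: [0.1, -0.2, -1.0]
grip_width: 0.0267
finger_force: 59.3
```

```bash
python3 - <<'E'
from target import *
p,R=cur();s=bot.observe();p1,R1=goal([.611,.1255,.185],-6.7)
print(R.T@(p1-p)*1e3,np.degrees(Ro.from_matrix(R.T@R1).as_rotvec()),abs(s["qd"]).max(),s["finger_force"],s["clock"])
if np.linalg.norm(p1-p)<.003: print(bot.job_done())
E
```

```text
[ 0.62259608 -0.18350211 -1.10791334] [ 0.00099253 -0.02411199  0.10205175] 0.0016868908478047174 59.28977608680725 14.05
the job is handed in; nothing more can be done
None
```

I pulled the drive hub off its spigot and handed the job in at 14 s, with the hub held steady at the camera's focus point, dog towards the lens and leaned back 25°; by my measurements it is within about 2 mm and 1–2°, and the verdict was not shown.

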